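Hang the saw frame on the swing-out sprung hook and tug-test it

ROBOT

A 6-joint arm with a two-finger parallel gripper is mounted at the origin on the work surface. World frame = base frame: x ahead of the robot, y to its left, z up, the work surface at z = 0. Lengths are in m, angles in rad, forces in N, time in s.
With the tool pointing down it reaches from about 0.3 to 0.775 m from the base axis. Payload 14.6 kg.
Tool frame: the origin (TCP) lies midway between the tips of the shut fingers; the grasp point (between the pads) lies 19 mm behind it (hold_point_z is the distance from the TCP to the grasp point, in m); z points along the fingers, y is the line along which they close (so a half turn about z gives the same grasp; the last joint's range is limited). The gripper opens to 85 mm and grips with 20 to 120 N. Pads are 22 mm wide; open, the fingers measure 114 mm over their backs; the gripper's body (76 mm by 85 mm) begins 54 mm behind the grasp point. The pads swing forward as they close: fully open they stand 13 mm farther back than shut.
Start: joints at [1.088, 0.3, 1.521, -0, 1.321, -0.067], TCP at [0.222, 0.503, 0.231] pointing down, gripper open.
Joint ranges: [-3.03, 3.03], [-0.79, 2.21], [0.23, 2.52], [-1.04, 4.18], [0, 3.07], [-2.55, 2.55]. Speed limits (rad/s): [2.22, 2.22, 2.57, 3.14, 3.14, 3.14].

INTERFACE

Orientations are given as a unit quaternion [x, y, z, w].
In Python, from station import get_state, grab_frame, get_calibration, hand_in, hold_point_z gives the robot as it stands.
- The arm moves only by the tool jog_arm, never from a script. Its argument "steps" is one flat list of numbers, 6 for each row, row after row: the shift along the tool's x, y, z in m, then the turn, a rotation vector about the tool's x, y, z in rad. A call has 1 to 12 rows; each row shifts and turns the commanded pose from where the row before left it, along the tool's axes as they then stand; what a row does not reach is not made up. A row lasts 1/8 s, in which the tool goes at most 62.5 mm and 10.7 degrees, less where a joint would pass 70% of its speed; a pose out of reach is approached as far as the arm can. A call is refused whole if a number of a shift passes 0.0625 or a number of a turn 0.188, either way. A call with a gripper value outside its range is refused whole. "jaw" is the closure, from 0 (fully open) to 1 (shut), set as the call begins (left out, the last holds). The fingers move at their own pace and stop on an object; "newtons" is the grip in N (left out, the last holds). Time passes only in rows, so rows that do not move let the fingers close. It gives the time, the measured TCP pose, the force, the opening and the grip force at its end, in the units of the state.
- get_state(): the state, without advancing time (a new reading comes with each control period).
- grab_frame(name): name is "side" or "top"; returns the picture (384x512x3 uint8, red, green, blue); there is no depth.
- get_calibration(name): a dict with "fx", "fy", "cx", "cy" (pixels), "T" (4x4, takes a point from camera to world coordinates). Camera axes: x right, y up, looking along -z (the intrinsics and any distortion apply to the point x, -y, -z); pixel columns grow to the right and rows downward; lengths in m; the calibration is good to about 2 mm. A picture is of the moment at which its call begins. get_calibration takes no time and is no camera call.
- hand_in(): hands the job in; it is judged then, once.
The state is a dict: "clock": time; "joint_positions": joint angles; "joint_vel": joint speeds; "joint_torque": joint torques, N m; "tcp_pos": TCP position; "orientation": TCP orientation; "wrist_force": force on the tool from outside, world axes, zero at the start; "moment": the same for the moment, N m; "finger_gap": finger opening in m; "finger_force": force on a finger pad.
Only numpy, scipy, OpenCV 4.12 (cv2) and the standard library are available. Lean on these libraries where they do the work, as an engineer would, in place of code of your own. Each camera call takes 0.05 s, during which the arm holds its last target. There are 200 camera calls.

TASK

Swing the folded hanger arm out with a push until it reaches its stop, then lift the jeweller's saw frame out of the wooden tool block and hang it on the arm's hook by the notch under its top bar. With the fingers still on the saw, tug it gently down so that the sprung hook gives about 15 mm, then let go and leave it hanging still, arm out, without disturbing the loose things on the bench.

Things in the scene. Friction and masses are not known exactly. Their poses are not given: they have to be found in the camera images.
- saw_clamp (a point): Centre of the square aluminium clamp block (14 x 14 mm, 44 mm high) on top of the saw frame: the place to grip from above; the saw balances about below it. Axes: z along the saw, up when the handle points down; the steel frame lies in the x-z plane, 8 mm thick, spine at -x. The frame's top bar spans z -30 to -22 mm and x -44 to +28 mm from here.
- saw: The saw frame, 210 mm tall, about 0.18 kg, standing handle-down in the tool block. Origin: centre of the lower end of its round wooden handle (30 mm thick, 70 mm long); axes as saw_clamp, which lies at x -22, z 188 mm. The frame's opening spans z 93 to 158 mm and x -58 (spine) to -2 mm (thin blade).
- saw_seat (a point): On the saw, 30 mm below saw_clamp: middle of the notch under its top bar, where the hook bar is to bear. The notch is 26 mm wide along the saw's x, between two lugs 7 mm deep. Axes as saw_clamp. The frame can face either way on the hook.
- pocket (a point): Wooden tool block, 90 x 80 x 50 mm, fixed. This point is the mouth of its square pocket (29.5 mm wide, 38 mm deep) in which the saw's handle stands loosely. Two short fixed tools in the block reach 45 mm above it. z up.
- hanger_pivot (a point): The hanger: a steel post on a 90 mm round foot, fixed, with an arm that swivels on top. This point is on the swivel axis at the height of the centre line of arm and hook bar, 205 mm up. Axes fixed to the post, z up: folded, the arm points to -y (joint 0); fully out, to -x (joint 1.57). Arm 14 mm thick, ending in a 24 mm wide guide 59 to 81 mm out.
- hook_seat (a point): Middle of the top of the steel hook bar (10 mm thick), 120 mm from the swivel axis: the saw hangs here, frame across the bar. Moves with arm and hook. z up; the bar points outward along -y, level from 32 mm inside this point to 30 mm outside, then an upturned tip ends 42 mm outside and 11 mm above it. Nothing on the arm is higher than that tip.
- hanger_arm (a joint): Swivel of the arm about the upright post, rad: 0 folded, 1.57 fully out at its stop, turning clockwise seen from above. Stiff (about 2 N at the hook); stays where it is left.
- hook (a joint): How far the hook is drawn down on its spring, m: 0 at rest, end of travel 0.030. Preloaded about 2 N, then 0.4 N per mm; the saw's own weight draws it 0 to 3 mm.
- hammer: Loose hammer lying on the bench, 200 mm long; a bystander.
- driver: Loose screwdriver lying on the bench, 170 mm long; a bystander.
- brush: Loose brush lying on the bench, 170 mm long; a bystander.
- jar: Loose glass jar, 60 mm across and 60 mm high; a bystander.
- bench_block: Loose flat steel block, 75 x 75 x 22 mm, near or under the hook; a bystander.
- pin: Loose piece of wood, 130 x 60 x 16 mm; a bystander.
Mind the look-alikes: they are no part of the job. Of the things like the part that bears hanger_pivot, leave any that is orange; of the rest the larger one is meant.

How it is judged:
By the outcome, as a careful person would: the job done as asked, in the order asked, and still so for the second after the job is handed in, with the robot touching nothing.
It also fails if it takes over 64 s, if anything falls off the work surface, if the arm or the gripper's body presses on something with over 40 N, if the wrist force passes 120 N, or if a joint passes its speed limit or range.

## Working session

There is one attempt and no reset: what is moved stays moved. The work goes in short steps, Python scripts to look and compute and a tool call to move; the robot and the scene stay as the last step left them, time stands still between calls to the robot, and variables do not carry over. Pictures are saved under pics/ and viewed, at most 10 in all, crops included, and the job is handed in when it is done.

Besides the shell and the picture viewer there is one more tool, called after ">>>" in YAML: its name, and indented under it one key for each argument. jog_arm: Moves the arm, as the interface text tells. Its arguments: {"type":"object","properties":{"steps":{"type":"array"},"jaw":{"type":"number"},"newtons":{"type":"number"}},"required":["steps"]}

```bash
ls; mkdir -p pics; python3 - <<'E'
from station import *
import cv2,numpy as np
for n in("side","top"):
    c=get_calibration(n);print(n,{k:(np.round(v,4).tolist() if k=="T" else v) for k,v in c.items()})
    cv2.imwrite(f"pics/{n}0.png",cv2.resize(grab_frame(n)[:,:,::-1],(768,576),interpolation=cv2.INTER_CUBIC))
print(get_state(),hold_point_z)
E
```

```text
pics
side {'fx': 458.13769927342395, 'fy': 458.13769927342395, 'cx': 249.69858555575829, 'cy': 192.78476529284703, 'T': [[0.9696, 0.1737, -0.1722, 0.2223], [-0.2445, 0.7042, -0.6666, -0.7707], [0.0054, 0.6885, 0.7252, 0.9716], [0.0, 0.0, 0.0, 1.0]]}
top {'fx': 449.29413856664286, 'fy': 449.29413856664286, 'cx': 253.71910060335034, 'cy': 184.52915774961897, 'T': [[-0.0041, 0.997, -0.0776, 0.3203], [-1.0, -0.004, 0.0005, -0.0214], [0.0002, 0.0776, 0.997, 1.4364], [0.0, 0.0, 0.0, 1.0]]}
{'clock': 0.1, 'joint_positions': array([ 1.08840613e+00,  3.00403975e-01,  1.52150564e+00,  1.31191923e-05,
        1.32068596e+00, -6.65943281e-02]), 'joint_vel': array([ 0.00056431, -0.00024967, -0.00122233, -0.00032215,  0.00011204,
       -0.00060504]), 'joint_torque': array([-4.38006173e-04, -5.44384146e+01, -3.62366474e+01, -1.00011930e-04,
        3.13316348e-03, -1.74131958e-05]), 'tcp_pos': array([0.22205872, 0.50296065, 0.23079005]), 'orientation': array([ 2.06405123e-01,  9.78466491e-01, -4.80961050e-04, -1.42040724e-04]), 'wrist_force': array([ 0.70565031,  0.08612134, -0.60100098]), 'moment': array([ 0.01809715, -0.03733792,  0.01967943]), 'finger_force': 0.0, 'finger_gap': 0.08537553978561985} 0.0187
```

View pics/side0.png

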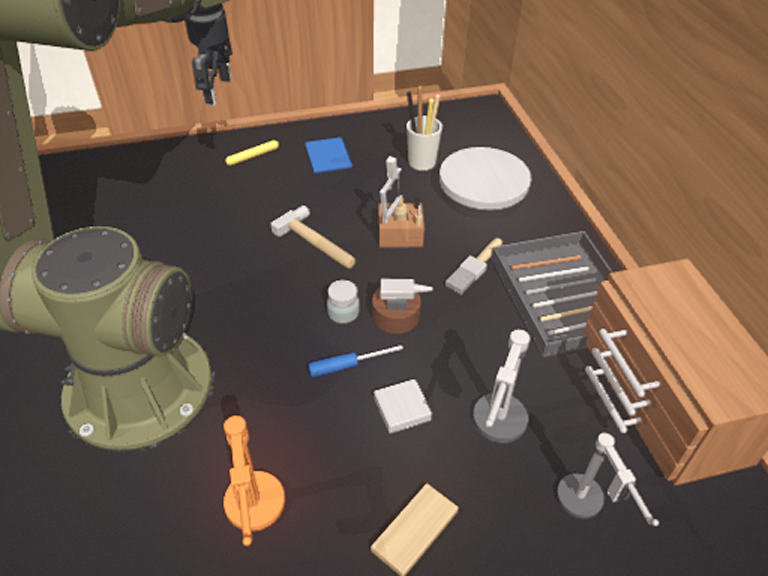

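View pics/top0.png

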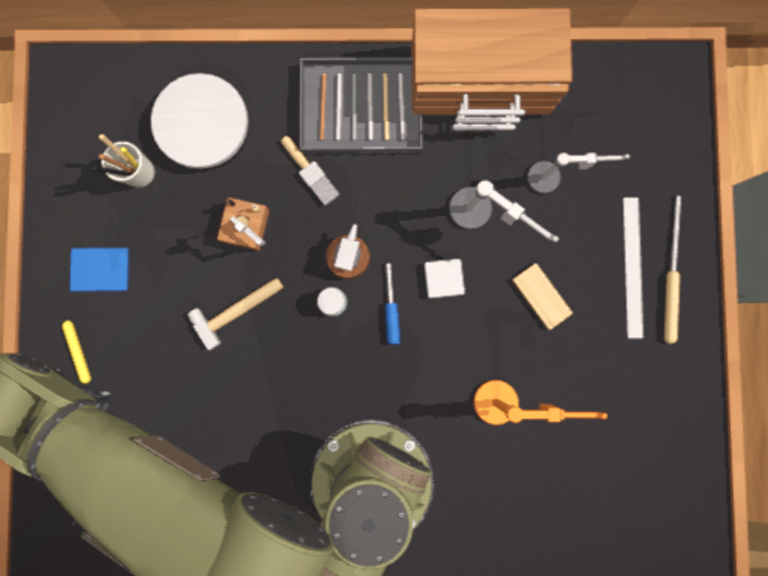

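Candidates for the hanger, by top-picture pixel: the orange one at (496,402), to be left alone; a small grey one with its foot at (544,177); and a large grey one at (470,208), side picture (500,415). I choose the large grey one. The saw stands in the wooden block at top (245,228), side (400,200). Next is a close crop to check.

```bash
cat > h.py <<'E'
from station import *
import cv2,numpy as np
from scipy.spatial.transform import Rotation as R
def ray(n,u,v):
    c=get_calibration(n);T=np.array(c["T"])
    d=T[:3,:3]@np.array([(u-c["cx"])/c["fx"],-(v-c["cy"])/c["fy"],-1.]);return T[:3,3],d
def onz(n,u,v,z):
    o,d=ray(n,u,v);return o+d*(z-o[2])/d[2]
def tri(a,b):
    o1,d1=ray("side",*a);o2,d2=ray("top",*b)
    s=np.linalg.lstsq(np.c_[d1,-d2],o2-o1,rcond=None)[0]
    p,q=o1+s[0]*d1,o2+s[1]*d2;return (p+q)/2,np.linalg.norm(p-q)
def proj(n,p):
    c=get_calibration(n);T=np.array(c["T"]);q=T[:3,:3].T@(np.array(p)-T[:3,3])
    return np.array([c["cx"]+c["fx"]*q[0]/-q[2],c["cy"]-c["fy"]*q[1]/-q[2]])
def crop(im,x,y,w,h,k):return cv2.resize(im[y:y+h,x:x+w,::-1],None,fx=k,fy=k,interpolation=cv2.INTER_CUBIC)
def quad(name,boxes,k=6):
    s=grab_frame("side");t=grab_frame("top")
    cs=[crop(s if n=="side" else t,*b,k) for n,*b in boxes]
    cv2.imwrite(name,np.vstack([np.hstack(cs[:2]),np.hstack(cs[2:])]) if len(cs)==4 else np.hstack(cs))
E
python3 - <<'E'
from h import *
quad("pics/c1.png",[("side",245,95,65,48),("top",135,125,65,48),("side",305,210,65,48),("top",295,115,65,48)],6)
E
```

```text
(no output)
```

View pics/c1.png

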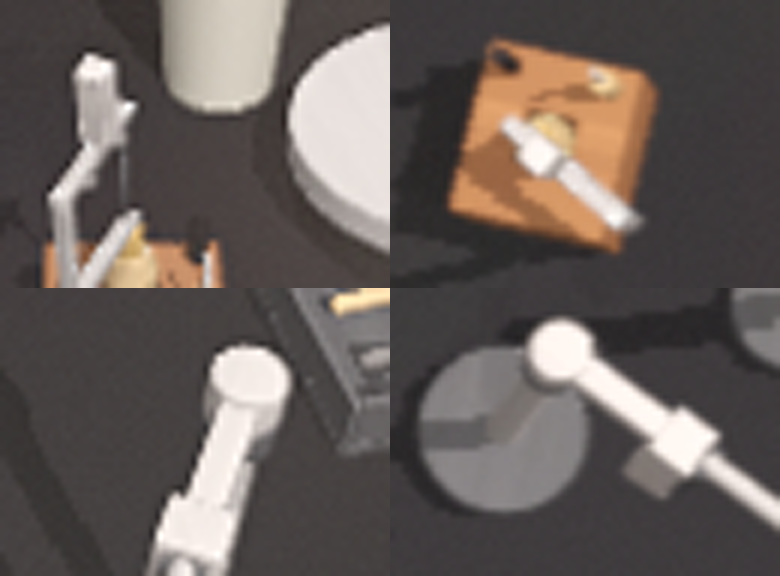

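```bash
python3 - <<'E'
from h import *
np.set_printoptions(precision=4,suppress=True)
print("clamp top",tri((260.8,106),(160,151.2)))
print("cap top",tri((346.7,224.5),(323.3,125.3)))
print("foot",onz("top",313.8,138.7,.01))
for z in(.2,.216): print("tip/cap z",z,onz("top",370.7,158.7,z),onz("top",323.3,125.3,z))
print("bar ends",onz("top",135+(510-390)/6,125+127/6,.174),onz("top",135+(630-390)/6,125+218/6,.174))
b=[(490,40),(655,80),(620,250),(450,210)]
for u,v in b: print("block",onz("top",135+(u-390)/6,125+v/6,.05))
c=onz("top",443/1.5,278/1.5,.022);print("steel",c)
for n,u,v,z in[("jar",332,302,.06),("hammerhead",203,328,.03),("hammer end",278,284,.02),("driver tip",389,266,.01),("driver end",393,340,.02),("pin",543,296,.016),("brush",318,190,.02),("smallpivot",563,158,.2),("vise",348,250,.06),("vise tip",353,228,.06)]:print(n,onz("top",u/1.5,v/1.5,z))
E
```

```text
clamp top (array([0.5093, 0.2332, 0.2199]), np.float64(0.003962850113314417))
cap top (array([ 0.5797, -0.215 ,  0.2142]), np.float64(0.0025745318494651355))
foot [ 0.578  -0.2156  0.01  ]
tip/cap z 0.2 [ 0.487  -0.3467  0.2   ] [ 0.5814 -0.2168  0.2   ]
tip/cap z 0.216 [ 0.4848 -0.3425  0.216 ] [ 0.578  -0.2143  0.216 ]
bar ends [0.5288 0.2575 0.174 ] [0.4852 0.2004 0.174 ]
block [0.5951 0.2959 0.05  ]
block [0.5737 0.2098 0.05  ]
block [0.4848 0.2272 0.05  ]
block [0.506  0.3154 0.05  ]
steel [ 0.4273 -0.1535  0.022 ]
jar [0.3761 0.0773 0.06  ]
hammerhead [0.3244 0.3477 0.03  ]
hammer end [0.4161 0.1939 0.02  ]
driver tip [ 0.4542 -0.0402  0.01  ]
driver end [ 0.2977 -0.0476  0.02  ]
pin [ 0.3888 -0.3646  0.016 ]
brush [0.6164 0.1103 0.02  ]
smallpivot [ 0.6374 -0.3633  0.2   ]
vise [0.4829 0.0446 0.06  ]
vise tip [0.5284 0.0342 0.06  ]
```

>>> jog_arm:
  steps: [0,0,-0.035,0,0,0.111,0,0,-0.035,0,0,0.111,-0.0475,-0.0294,0,0,0,0,-0.0475,-0.0294,0,0,0,0,-0.0475,-0.0294,0,0,0,0,-0.0475,-0.0294,0,0,0,0,-0.0475,-0.0294,0,0,0,0,-0.0475,-0.0294,0,0,0,0,-0.0475,-0.0294,0,0,0,0,-0.0475,-0.0294,0,0,0,0,-0.0475,-0.0294,0,0,0,0,-0.0475,-0.0294,0,0,0,0]
  jaw: 1
  newtons: 40

```text
clock: 1.7
tcp_pos: [0.429, -0.0178, 0.3014]
orientation: [0.314, 0.95, 0.0, 0.0]
wrist_force: [1.0, 0.2, 0.5]
finger_gap: 0.0
finger_force: 0.0
```

>>> jog_arm:
  steps: [-0.0475,-0.0294,0,0,0,0,-0.0475,-0.0294,0,0,0,0,-0.0475,-0.0294,0,0,0,0,-0.0475,-0.0294,0,0,0,0,-0.0475,-0.0294,0,0,0,0,-0.0475,-0.0294,0,0,0,0,0,0,0,0,0,0]

```text
clock: 2.58
tcp_pos: [0.5526, -0.3302, 0.2987]
orientation: [0.315, 0.949, 0.0, -0.002]
wrist_force: [0.3, 0.9, -1.1]
finger_gap: -0.0003
finger_force: 0.0
```

```bash
cat >> h.py <<'E'
np.set_printoptions(precision=4,suppress=True)
def to(p):
    s=get_state();r=R.from_quat(s["orientation"]);m=r.as_matrix()
    print("t",s["clock"],"tcp",s["tcp_pos"],"yaw_x",np.degrees(np.arctan2(m[1,0],m[0,0])),"z",m[:,2],"F",s["wrist_force"],"d_tool",r.inv().apply(np.array(p)-s["tcp_pos"]))
E
python3 -c "
from h import *
to((.5527,-.3267,.19))
quad('pics/c2.png',[('side',270,190,130,96),('top',280,70,130,96)],3)"
```

```text
t 2.575 tcp [ 0.5526 -0.3302  0.2987] yaw_x 143.28539781668582 z [-0.0029  0.0016 -1.    ] F [ 0.348   0.8977 -1.0766] d_tool [0.0017 0.0028 0.1087]
```

View pics/c2.png

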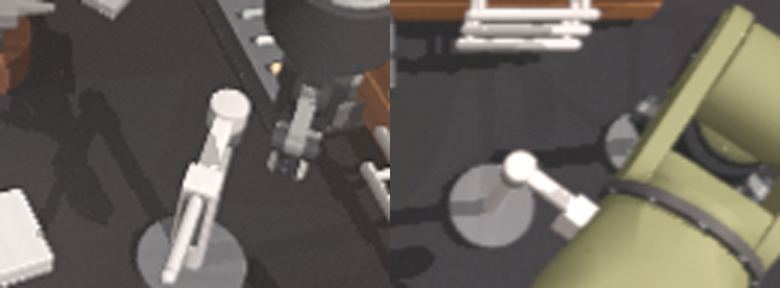

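Side crop: the fingertips, at (290,165), are on the far side of the arm and clear of it. Next I descend and begin the swing.

>>> jog_arm:
  steps: [0,0.001,0.036,0,0,0,0,0.001,0.036,0,0,0,0,0.001,0.036,0,0,0,0.012,0,0,0,0,0,0.01,0,0,0,0,0,0,0,0,0,0,0]

```text
clock: 3.42
tcp_pos: [0.5367, -0.3111, 0.1947]
orientation: [0.313, 0.95, -0.0, 0.001]
wrist_force: [-0.7, 1.1, 0.2]
finger_gap: -0.0002
finger_force: 0.0
```

>>> jog_arm:
  steps: [0.0155,-0.0012,0,0,0,0.14,0.0155,-0.0012,0,0,0,0.14,0.0155,-0.0012,0,0,0,0.14]

```text
clock: 3.8
tcp_pos: [0.5013, -0.2821, 0.1942]
orientation: [0.507, 0.862, -0.0, 0.001]
wrist_force: [-0.6, -2.1, 0.0]
finger_gap: 0.0
finger_force: 1.0
```

```bash
python3 -c "
from h import *
to((.579,-.2155,.19))"
```

```text
t 3.8 tcp [ 0.5013 -0.2821  0.1942] yaw_x 119.12211733826209 z [ 0.0014 -0.0015 -1.    ] F [-0.6211 -2.1465  0.0176] d_tool [0.0203 0.1003 0.0042]
```

>>> jog_arm:
  steps: [0.015,-0.004,0,0,0,0.14,0.015,-0.004,0,0,0,0.14,0.015,-0.003,0,0,0,0.14,0.015,-0.0015,0,0,0,0.14,0.015,-0.0015,0,0,0,0.14,0.015,-0.0015,0,0,0,0.14]

```text
clock: 4.55
tcp_pos: [0.4725, -0.2003, 0.1942]
orientation: [0.814, 0.581, -0.001, 0.002]
wrist_force: [-14.3, -59.7, -1.0]
finger_gap: 0.0
finger_force: 31.8
```

```bash
python3 -c "
from h import *
to((.579,-.2155,.19))"
```

```text
t 4.55 tcp [ 0.4725 -0.2003  0.1942] yaw_x 71.00004699418793 z [ 0.0008 -0.0034 -1.    ] F [-14.2913 -59.7313  -1.0151] d_tool [0.0203 0.1056 0.0043]
```

>>> jog_arm:
  steps: [-0.008,0,0,0,0,0]

```text
clock: 4.68
tcp_pos: [0.4703, -0.2072, 0.1943]
orientation: [0.813, 0.582, -0.0, 0.001]
wrist_force: [0.8, -0.0, 0.3]
finger_gap: 0.0
finger_force: 0.0
```

```bash
python3 -c "
from h import *
to((.579,-.2155,.19))
quad('pics/c3.png',[('side',240,160,130,110),('top',240,90,130,110)],3)"
```

```text
t 4.675 tcp [ 0.4703 -0.2072  0.1943] yaw_x 71.19475958941737 z [ 0.0014 -0.0021 -1.    ] F [ 0.8118 -0.0413  0.2662] d_tool [0.0272 0.1056 0.0044]
```

View pics/c3.png

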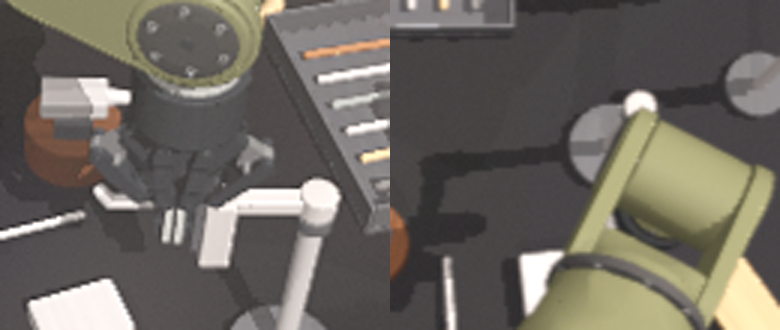

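Side crop: the arm now points left, with the cap at (320,190) and the tip at about (98,188). I compute its angle to see whether it is at the stop.

```bash
python3 -c "
from h import *
for n,u,v,z in(('tip',98,187,.221),('barroot',235,205,.21),('cap',320,186,.216)):
  p=onz('side',240+u/3,160+v/3,z);d=p-[.579,-.2155,0];print(n,p,np.hypot(d[0],d[1]),np.degrees(np.arctan2(d[1],d[0])))
for a in(143.5,150,157,163): print(a,proj('side',(.579+.16*np.cos(np.radians(a)),-.2155+.16*np.sin(np.radians(a)),.218)),proj('side',(.579+.12*np.cos(np.radians(a)),-.2155+.12*np.sin(np.radians(a)),.21)))
# folded tip, from first side image
for z in(.21,.221):
  p=onz('side',491/1.5,423/1.5,z);print(p,np.degrees(np.arctan2(p[1]+.2155,p[0]-.579)))
"
```

```text
tip [ 0.4268 -0.1766  0.221 ] 0.15709608461874555 165.66371413594797
barroot [ 0.5199 -0.2074  0.21  ] 0.05962186572493704 172.14758473870862
cap [ 0.5827 -0.2099  0.216 ] 0.006717026527458733 56.14581998017771
143.5 [275.7684 202.3429] [292.5665 209.914 ]
150 [273.3756 208.0986] [290.9172 214.3043]
157 [271.7643 214.6708] [289.8846 219.2864]
163 [271.2268 220.5555] [289.6413 223.7196]
[ 0.4909 -0.3377  0.21  ] -125.81187787878906
[ 0.487  -0.3439  0.221 ] -125.62535392610623
```

>>> jog_arm:
  steps: [0.007,0,0,0,0,0,0,0,0,0,0,0]

```text
clock: 5.03
tcp_pos: [0.4719, -0.2019, 0.1937]
orientation: [0.813, 0.583, -0.001, 0.002]
wrist_force: [-6.5, -16.9, 0.3]
finger_gap: -0.0001
finger_force: 9.1
```

>>> jog_arm:
  steps: [0.002,0,0,0,0,0,0,0,0,0,0,0]

```text
clock: 5.28
tcp_pos: [0.4721, -0.2015, 0.1937]
orientation: [0.813, 0.582, -0.002, 0.002]
wrist_force: [-11.4, -28.0, 0.4]
finger_gap: 0.0001
finger_force: 15.0
```

>>> jog_arm:
  steps: [0.002,0,0,0,0,0,0,0,0,0,0,0]

```text
clock: 5.52
tcp_pos: [0.4722, -0.201, 0.1938]
orientation: [0.813, 0.582, -0.004, 0.003]
wrist_force: [-16.1, -40.1, 1.1]
finger_gap: 0.0002
finger_force: 21.2
```

>>> jog_arm:
  steps: [-0.018,0,0,0,0,0,0,0,-0.04,0,0,0,0,0,-0.04,0,0,0.16,0,0,-0.03,0,0,0.16,0.0477,-0.0298,0,0,0,0,0.0477,-0.0298,0,0,0,0,0.0477,-0.0298,0,0,0,0,0.0477,-0.0298,0,0,0,0,0,0,0,0,0,0]
  jaw: 0

```text
clock: 6.65
tcp_pos: [0.4876, 0.0138, 0.3034]
orientation: [0.894, 0.448, 0.0, -0.0]
wrist_force: [-0.1, -1.0, -1.1]
finger_gap: 0.0858
finger_force: 0.0
```

```bash
python3 -c "
from h import *
to((.509,.233,.183))
quad('pics/c4.png',[('side',235,75,130,96),('top',120,90,130,96),('side',240,160,130,96),('top',240,90,130,96)],3)"
```

```text
t 6.65 tcp [0.4876 0.0138 0.3034] yaw_x 53.22422182448737 z [ 0.0002  0.0007 -1.    ] F [-0.1203 -1.0256 -1.0742] d_tool [ 0.1883 -0.114   0.1206]
```

View pics/c4.png

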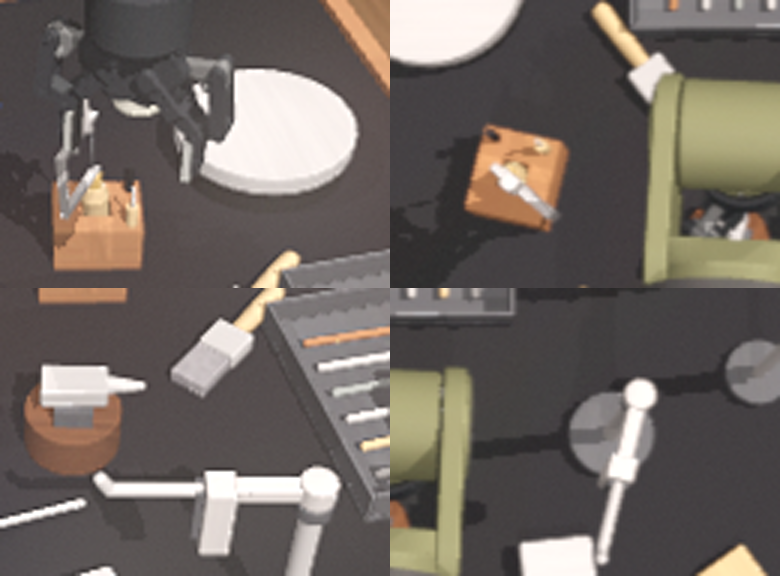

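The hanger is unobstructed in both views: cap at (640,394), tip at (602,558) in the top crop, and tip at (100,478) in the side crop. No obstacle touches the arm, so this is its stop.

```bash
python3 -c "
from h import *
p,e=tri((240+100/3,160+191/3),(240+212/3,90+269/3));print('tip',p,e)
c,e=tri((346.5,223.8),(323.3,125.3));print('cap',c,e)
d=p-c;print(np.hypot(*d[:2]),np.degrees(np.arctan2(d[1],d[0])))
print('guide',onz('top',240+(622-390)/3,90+(467-288)/3,.216))
"
```

```text
tip [ 0.428  -0.1773  0.217 ] 0.0004167501771082613
cap [ 0.5791 -0.2146  0.2163] 0.002359753716006429
0.15560636986989493 166.13935942813256
guide [ 0.5104 -0.1968  0.216 ]
```

>>> jog_arm:
  steps: [0.0471,-0.0285,0,0,0,0,0.0471,-0.0285,0,0,0,0,0.0471,-0.0285,0,0,0,0,0.0471,-0.0285,0,0,0,0,0,0,0.03,0,0,0,0,0,0,0,0,0]

```text
clock: 7.5
tcp_pos: [0.51, 0.2284, 0.2714]
orientation: [0.895, 0.445, -0.002, -0.0]
wrist_force: [0.3, -0.2, 0.2]
finger_gap: 0.0855
finger_force: 0.0
```

```bash
python3 -c "
from h import *
to((.509,.233,.183))
quad('pics/c5.png',[('side',225,60,100,96),('top',120,90,100,96)],4)"
```

```text
t 7.5 tcp [0.51   0.2284 0.2714] yaw_x 52.88285989895267 z [-0.0039 -0.0015 -1.    ] F [ 0.3139 -0.2303  0.1643] d_tool [ 0.0034 -0.0034  0.0884]
```

View pics/c5.png

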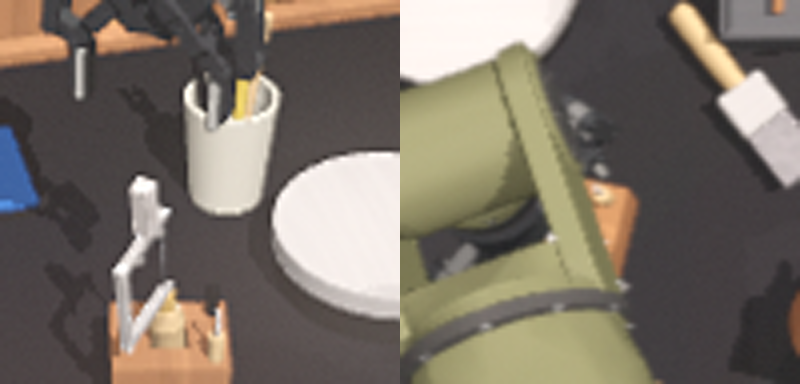

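Side crop: the fingers at (80,75) and (210,100) straddle the clamp, which is at (145,185). I descend and grip.

>>> jog_arm:
  steps: [0.003,-0.003,0.03,0,0,0,0,0,0.03,0,0,0,0,0,0.026,0,0,0,0,0,0,0,0,0]

```text
clock: 8.1
tcp_pos: [0.5098, 0.2326, 0.1872]
orientation: [0.896, 0.445, -0.001, -0.0]
wrist_force: [-0.5, 0.6, 0.3]
finger_gap: 0.0853
finger_force: 0.0
```

>>> jog_arm:
  steps: [0,0,0,0,0,0,0,0,0,0,0,0,0,0,0,0,0,0,0,0,0,0,0,0,0,0,0,0,0,0,0,0,0,0,0,0]
  jaw: 1
  newtons: 45

```text
clock: 8.85
tcp_pos: [0.5101, 0.2335, 0.1877]
orientation: [0.895, 0.446, 0.001, 0.0]
wrist_force: [2.0, -1.3, 3.0]
finger_gap: 0.0135
finger_force: 43.3
```

>>> jog_arm:
  steps: [0,0,-0.01,0,0,0,0,0,-0.015,0,0,0,0,0,-0.02,0,0,0,0,0,-0.025,0,0,0,0,0,-0.025,0,0,0,0,0,-0.025,0,0,0,0,0,0,0,0,0]

```text
clock: 9.72
tcp_pos: [0.5097, 0.2339, 0.3094]
orientation: [0.895, 0.446, 0.002, -0.0]
wrist_force: [0.7, 0.3, -2.4]
finger_gap: 0.0135
finger_force: 44.0
```

```bash
python3 -c "
from h import *
to((.3757,-.1623,.27))
quad('pics/c6.png',[('side',225,40,100,110),('top',120,90,100,110)],4)"
```

```text
t 9.725 tcp [0.5097 0.2339 0.3094] yaw_x 52.946546873406184 z [ 0.0026  0.0015 -1.    ] F [ 0.7104  0.3351 -2.3934] d_tool [-0.397   0.1317  0.0385]
```

View pics/c6.png

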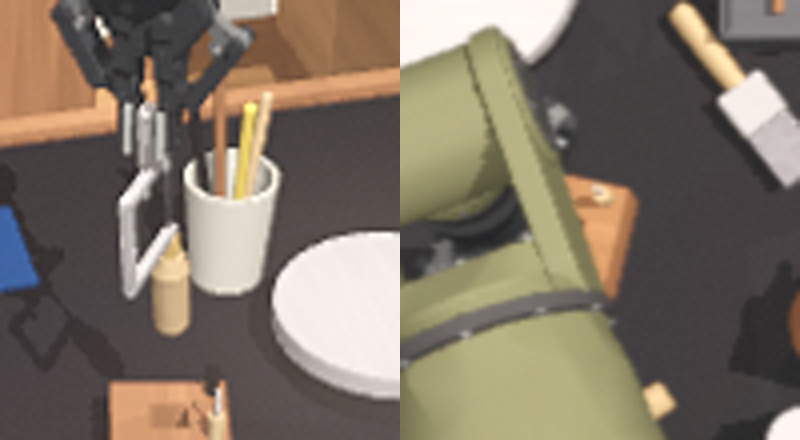

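>>> jog_arm:
  steps: [0,0,0,0,0,-0.131,0,0,0,0,0,-0.131,0,0,0,0,0,-0.132,-0.05,-0.002,0,0,0,0,-0.05,-0.002,0,0,0,0,-0.05,-0.002,0,0,0,0,-0.05,-0.002,0,0,0,0,-0.05,-0.002,0,0,0,0,-0.05,-0.002,0,0,0,0,-0.05,-0.002,0,0,0,0,-0.05,-0.002,0,0,0,0,0,0,0,0,0,0]

```text
clock: 11.32
tcp_pos: [0.3928, -0.1518, 0.3062]
orientation: [0.792, 0.611, -0.001, -0.001]
wrist_force: [-0.5, 1.1, -2.3]
finger_gap: 0.013
finger_force: 45.8
```

```bash
python3 -c "
from h import *
to((.390,-.166,.256))"
```

```text
t 11.325 tcp [ 0.3928 -0.1518  0.3062] yaw_x 75.2671221450959 z [-0.0019  0.0007 -1.    ] F [-0.5089  1.0724 -2.2793] d_tool [-0.0145  0.001   0.0502]
```

>>> jog_arm:
  steps: [-0.0145,0,0,0,0,0,0,0,0.025,0,0,0,0,0,0.025,0,0,0,0,0,0,0,0,0]

```text
clock: 11.82
tcp_pos: [0.3899, -0.1631, 0.2559]
orientation: [0.79, 0.613, -0.001, -0.002]
wrist_force: [0.6, 0.2, -1.3]
finger_gap: 0.0133
finger_force: 45.8
```

```bash
python3 -c "
from h import *
to((.4628,-.185,.256))
a=np.radians(165.5);P=np.array([.579,-.215,.21]);x=np.array([np.cos(a),np.sin(a),0])
print('hook seat px',proj('side',P+.12*x))
s=get_state()['tcp_pos'];print('saw seat px',proj('side',s+[0,0,-.0177]),'clamp top',proj('side',s+[0,0,.034]),'handle end',proj('side',s+np.r_[.022*np.sin(-a+np.pi)*1,.022*np.cos(np.pi-a),-.1757]))
quad('pics/c7.png',[('side',230,140,130,110),('top',240,90,130,110)],3)"
```

```text
t 11.825 tcp [ 0.3899 -0.1631  0.2559] yaw_x 75.57849264506616 z [-0.0032  0.0017 -1.    ] F [ 0.6085  0.2081 -1.3332] d_tool [-0.0031  0.076  -0.0004]
hook seat px [289.6492 225.4251]
saw seat px [254.4242 215.5506] clamp top [254.7541 198.9042] handle end [253.5603 251.6715]
```

View pics/c7.png

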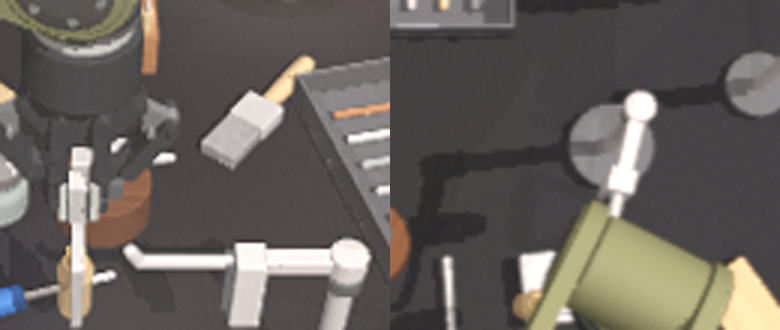

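```bash
python3 -c "
from h import *
print(proj('side',(.523,.2515,.1337)),'obs handle end 268,121.5')
print(proj('side',(.5097,.2339,.3437)),'obs clamp top 261.7,66.5')
print(proj('side',(.5097,.2339,.3094)),'tcp; pad tips obs ~', 225+148/4,40+160/4)
s=get_state()['tcp_pos'];print(proj('side',s),proj('side',s+[0,0,.034]),proj('side',s+[0,0,.06]))
"
```

```text
[262.3539 126.1119] obs handle end 268,121.5
[261.2406  66.0108] obs clamp top 261.7,66.5
[260.9298  77.6602] tcp; pad tips obs ~ 262.0 80.0
[254.9654 209.4353] [255.1971 198.3051] [255.3828 189.3858]
```

```bash
python3 -c "
from h import *
im=cv2.cvtColor(grab_frame('side'),cv2.COLOR_RGB2HSV)[212:266,240:276].astype(int)
H,S,V=im[...,0],im[...,1],im[...,2]
for i in range(0,54,1):
  print(212+i,''.join('w' if (8<h<28 and s>60 and v>110) else ('#' if v>150 and s<50 else ('b' if h<15 and s>90 and v>50 else ('o' if v>90 else '.'))) for h,s,v in zip(H[i],S[i],V[i])))
"
```

```text
212 .........b##o######oo##wwwwwwwwwwwww
213 .........booo#######ooowwwwwwwwwwwww
214 ..........bbbo#####wwwwwwwwwwwwwwwww
215 ..........bbbb#####wwwwwwwwwwwwwwwww
216 ...........bbb#####wwwwwwwwwwwwwwwww
217 ...........obb#####wwwwwwwwwwwwwwwww
218 .............b#####wwwwwwwwwwwwwwwww
219 ..............#####wwwwwwwwwwwwwwwo.
220 ..............#####wwwwwwwwwwwwwbo..
221 .............w#####bwwwwwwwwwwo.o#o.
222 ............ww#####oooooooooo..o####
223 ............ww#####o...........#####
224 ............ww####oo...........o####
225 ...........www####oww...........####
226 ..........owww#####ww...........o###
227 ..........wwww#####www...........o##
228 .........wwwww#####wwwo...........o#
229 .........wwwww####owwwo............o
230 .........wwwww####wwwwo..o##o.......
231 .........owwww####wwww#######.......
232 .........owwww####www#######o.......
233 ..........wwww####www#####oo........
234 .........owwww####www#o.............
235 .....oo###wwww####wwww..............
236 .oo#######wwww####wwww..............
237 ######oooowwww####wwww..............
238 ##oooo....wwww####wwwo........
[... 413 characters left out ...]
...
249 ..............o.....................
250 ....................................
251 ....................................
252 ....................................
253 .................................###
254 .............................o######
255 ..........................o#########
256 ......................o#############
257 ...................o################
258 ................o###################
259 .............#######################
260 .........o##########################
261 .........###########################
262 .........o##########################
263 .........o##########################
264 .........o##########################
265 .........oo#########################
```

The last crop shows the clamp at (78,175) and the hook bar ahead of it at z about 0.21. The handle end is about 8 px higher than an upright saw would put it, so the saw is tilted about 7° about the finger axis. I level it and recheck.

>>> jog_arm:
  steps: [-0.004,0,0,0,-0.06,0,0,0,0,0,-0.06,0,0,0,0,0,0,0]

```text
clock: 12.35
tcp_pos: [0.3898, -0.1672, 0.2581]
orientation: [0.789, 0.612, -0.047, 0.037]
wrist_force: [0.2, -1.2, -2.2]
finger_gap: 0.013
finger_force: 45.8
```

```bash
cat > m.py <<'E'
from h import *
def handle():
    im=cv2.cvtColor(grab_frame('side'),cv2.COLOR_RGB2HSV).astype(int)
    s=get_state();m=R.from_quat(s['orientation']).as_matrix();x=m[:,0]*[1,1,0]
    e=proj('side',s['tcp_pos']+.022*x+[0,0,-.1757]);t=proj('side',s['tcp_pos']+.022*x+[0,0,-.1057]);sp=proj('side',s['tcp_pos']-.044*x+[0,0,-.091])
    u=int(e[0]);b=im[222:275,u-14:u+14];w=(b[...,0]>8)&(b[...,0]<28)&(b[...,1]>60)&(b[...,2]>110)
    r=np.where(w.sum(1)>=4)[0]+222;l=np.where(((b[...,2]>150)&(b[...,1]<50))[:,10:18].sum(1)>=3)[0]+222
    print("pred end",e,"top",t,"spine end",sp,"wood rows",r.min(),r.max(),"steel rows",l)
E
python3 -c "
from m import *
to((.4628,-.185,.256));handle()"
```

```text
t 12.35 tcp [ 0.3898 -0.1672  0.2581] yaw_x 75.57191358604732 z [-0.0286 -0.1161 -0.9928] F [ 0.1502 -1.2089 -2.1822] d_tool [0.0011 0.0751 0.0021]
pred end [253.9347 252.6035] top [254.3094 234.2992] spine end [254.4542 254.0577] wood rows 231 254 steel rows [225 226 227 228 229 230 231 232 233 234 235 236 237 238 239 240 241 242
 243 244 245 246 247 248 249 250 251 252 259 260 261 262 263 264 265 266
 267 268 269 270 271 272 273]
```

>>> jog_arm:
  steps: [0,0,0,0,-0.04,0,0,0.015,0,0,0,0,0,0.02,0,0,0,0,0,0.02,0,0,0,0,0,0.02,0,0,0,0,0,0,0,0,0,0]

```text
clock: 13.15
tcp_pos: [0.4632, -0.1868, 0.2569]
orientation: [0.788, 0.61, -0.063, 0.048]
wrist_force: [-0.7, -0.1, -2.3]
finger_gap: 0.0131
finger_force: 45.8
```

```bash
python3 -c "
from m import *
to((.4628,-.185,.236));handle()
im=grab_frame('side');cv2.imwrite('pics/c8.png',crop(im,245,165,110,100,5))"
```

```text
t 13.15 tcp [ 0.4632 -0.1868  0.2569] yaw_x 75.50604685452393 z [-0.04   -0.1527 -0.9875] F [-0.6601 -0.1303 -2.3386] d_tool [ 0.005  -0.0008  0.0203]
pred end [285.522  253.3552] top [287.4375 235.0931] spine end [289.421  254.7515] wood rows 235 258 steel rows [225 226 227 228 229 265 266 267 268 269 270 271 272 273 274]
```

View pics/c8.png

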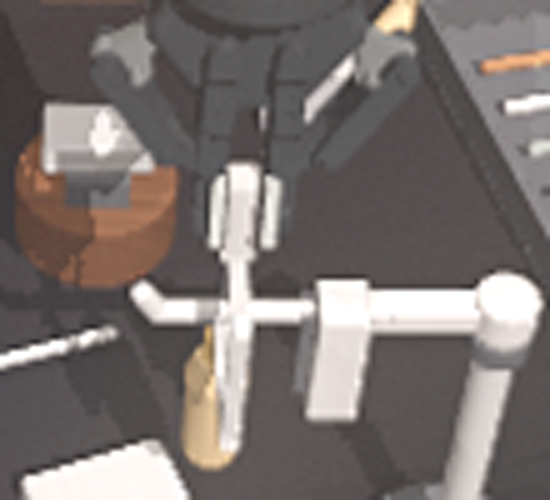

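Side crop: the bar passes through the frame's opening, with the spine crossing in front at (235,310), midway between the tip (150,300) and the guide (320,310). I lower it in steps and watch the force.

>>> jog_arm:
  steps: [0.0016,0,0.0099,0,0,0,0.0016,0,0.0099,0,0,0,0,0,0,0,0,0]

```text
clock: 13.62
tcp_pos: [0.4616, -0.1862, 0.2362]
orientation: [0.788, 0.61, -0.064, 0.048]
wrist_force: [0.2, -0.2, -0.9]
finger_gap: 0.0136
finger_force: 45.8
```

>>> jog_arm:
  steps: [0.0008,0,0.005,0,0,0,0,0,0,0,0,0,0,0,0,0,0,0]

```text
clock: 14.0
tcp_pos: [0.4621, -0.1864, 0.2323]
orientation: [0.788, 0.61, -0.063, 0.049]
wrist_force: [-0.0, -0.2, -2.4]
finger_gap: 0.0129
finger_force: 45.8
```

>>> jog_arm:
  steps: [0.0008,0,0.005,0,0,0,0,0,0,0,0,0,0,0,0,0,0,0]

```text
clock: 14.38
tcp_pos: [0.4621, -0.1864, 0.2273]
orientation: [0.788, 0.61, -0.063, 0.049]
wrist_force: [1.2, 0.3, 0.4]
finger_gap: 0.0132
finger_force: 46.3
```

>>> jog_arm:
  steps: [0.0008,0,0.005,0,0,0,0,0,0,0,0,0,0,0,0,0,0,0]

```text
clock: 14.75
tcp_pos: [0.4621, -0.1864, 0.2222]
orientation: [0.788, 0.61, -0.063, 0.049]
wrist_force: [0.7, 0.3, 3.0]
finger_gap: 0.0133
finger_force: 46.6
```

```bash
cat >> m.py <<'E'
def bar():
    # white bar's vertical centre in columns just inside the saw and just outside; cap as reference
    im=cv2.cvtColor(grab_frame('side'),cv2.COLOR_RGB2HSV).astype(float)
    for u in(280,282,301,304):
        c=im[216:245,u,2]; w=np.clip(c-110,0,None)*(im[216:245,u,1]<60); print(u,round(float((w*np.arange(216,245)).sum()/w.sum()),2),end=' ')
    print()
E
python3 -c "
from m import *
to((.4628,-.185,.236));bar()"
```

```text
t 14.75 tcp [ 0.4621 -0.1864  0.2222] yaw_x 75.50389919488254 z [-0.0395 -0.1544 -0.9872] F [0.6572 0.3054 3.0174] d_tool [-0.0007  0.0003 -0.0139]
280 228.93 282 229.04 301 229.19 304 230.88
```

>>> jog_arm:
  steps: [0.0008,0,0.005,0,0,0,0,0,0,0,0,0,0,0,0,0,0,0]

```text
clock: 15.18
tcp_pos: [0.4621, -0.1864, 0.2171]
orientation: [0.788, 0.61, -0.063, 0.049]
wrist_force: [0.9, -0.2, 5.9]
finger_gap: 0.0131
finger_force: 46.8
```

>>> jog_arm:
  steps: [0.0007,0,0.004,0,0,0,0,0,0,0,0,0,0,0,0,0,0,0]

```text
clock: 15.55
tcp_pos: [0.4622, -0.1864, 0.2132]
orientation: [0.788, 0.61, -0.063, 0.049]
wrist_force: [0.2, 0.9, 6.5]
finger_gap: 0.0135
finger_force: 47.0
```

```bash
python3 -c "
from m import *
to((.4628,-.185,.236));
f=[]
for i in range(3): bar();f.append(get_state()['wrist_force'][2])
print(f)
p=np.array([.4628,-.185,.205]);print('px per 15mm',proj('side',p-[0,0,.015])-proj('side',p))
im=cv2.resize(cv2.imread('pics/c8.png'),(110,100),interpolation=cv2.INTER_AREA);h=cv2.cvtColor(im,cv2.COLOR_BGR2HSV).astype(float)
for u in(280,282,301,304):
  c=h[51:80,u-245,2];w=np.clip(c-110,0,None)*(h[51:80,u-245,1]<60);print(u,(w*np.arange(216,245)).sum()/w.sum())
"
```

```text
t 15.55 tcp [ 0.4622 -0.1864  0.2132] yaw_x 75.50050635048294 z [-0.0394 -0.1546 -0.9872] F [0.157  0.8585 6.4958] d_tool [-0.0021  0.0003 -0.0227]
280 231.75 282 231.75 301 231.82 304 233.11 
280 231.75 282 231.75 301 231.82 304 233.17 
280 231.75 282 231.75 301 231.81 304 233.09 
[np.float64(6.576314395051496), np.float64(6.316143950226025), np.float64(6.878011767610753)]
px per 15mm [-0.4709  4.3657]
280 226.63418530351439
282 226.64603174603175
301 226.7265100671141
304 228.13153961136024
```

>>> jog_arm:
  steps: [-0.0002,0,-0.001,0,0,0,0,0,0,0,0,0,0,0,0,0,0,0,0,0,0,0,0,0,-0.0004,0,-0.0025,0,0,0,-0.0004,0,-0.0025,0,0,0,-0.0004,0,-0.0025,0,0,0,-0.0003,0,-0.002,0,0,0,-0.0003,0,-0.002,0,0,0,0,0,0,0,0,0,0,0,0,0,0,0]

```text
clock: 17.08
tcp_pos: [0.462, -0.1863, 0.2254]
orientation: [0.788, 0.61, -0.063, 0.049]
wrist_force: [2.0, -0.6, 1.5]
finger_gap: 0.0132
finger_force: 46.4
```

```bash
python3 -c "
from m import *
to((.4628,-.185,.236));
f=[]
for i in range(3): bar();f.append(get_state()['wrist_force'][2])
print(f)"
```

```text
t 17.075 tcp [ 0.462  -0.1863  0.2254] yaw_x 75.50721291759997 z [-0.0402 -0.1541 -0.9872] F [ 2.0499 -0.6429  1.5223] d_tool [-0.0002  0.0005 -0.0107]
280 228.12 282 228.12 301 228.41 304 229.98 
280 228.12 282 228.13 301 228.41 304 230.02 
280 228.11 282 228.13 301 228.41 304 229.97 
[np.float64(1.2890964869318846), np.float64(1.4286498268285674), np.float64(2.148620837973072)]
```

>>> jog_arm:
  steps: [-0.0002,0,-0.0015,0,0,0,-0.0002,0,-0.0012,0,0,0,0,0,0,0,0,0,0,0,0,0,0,0]

```text
clock: 17.73
tcp_pos: [0.462, -0.1863, 0.2282]
orientation: [0.788, 0.61, -0.063, 0.049]
wrist_force: [0.1, -0.3, 0.6]
finger_gap: 0.0136
finger_force: 46.2
```

```bash
python3 -c "
from m import *
to((.4628,-.185,.236));
f=[]
for i in range(3): bar();f.append(get_state()['wrist_force'][2])
print(f,get_state()['moment'])"
```

```text
t 17.725 tcp [ 0.462  -0.1863  0.2282] yaw_x 75.504359622925 z [-0.04   -0.1542 -0.9872] F [ 0.0786 -0.2804  0.5942] d_tool [ 0.0002  0.0004 -0.0079]
280 227.58 282 227.57 301 227.69 304 229.37 
280 227.57 282 227.57 301 227.68 304 229.3 
280 227.57 282 227.57 301 227.69 304 229.32 
[np.float64(0.4597244617254789), np.float64(1.2256749437629417), np.float64(0.8033562208751444)] [-0.1423 -0.1076  0.0312]
```

>>> jog_arm:
  steps: [-0.0002,0,-0.001,0,0,0,0,0,0,0,0,0]

```text
clock: 18.12
tcp_pos: [0.462, -0.1863, 0.2293]
orientation: [0.788, 0.61, -0.063, 0.049]
wrist_force: [1.1, -0.3, -0.0]
finger_gap: 0.0133
finger_force: 46.2
```

>>> jog_arm:
  steps: [0,0,0,0,0,0,0,0,0,0,0,0,0,0,0,0,0,0,0,0,0,0,0,0,0,0,0,0,0,0,0,0,0,0,0,0]
  jaw: 0.5

```text
clock: 18.88
tcp_pos: [0.462, -0.1863, 0.2293]
orientation: [0.788, 0.61, -0.063, 0.049]
wrist_force: [0.5, 0.7, 0.8]
finger_gap: 0.043
finger_force: 0.0
```

```bash
python3 -c "
from m import *
to((.4628,-.185,.236));bar();handle();import time
bar();handle()"
```

```text
t 18.875 tcp [ 0.462  -0.1863  0.2293] yaw_x 75.50341566565943 z [-0.0399 -0.1542 -0.9872] F [0.5176 0.698  0.8164] d_tool [ 0.0004  0.0004 -0.0068]
280 222.26 282 226.83 301 226.9 304 223.34 
pred end [284.6061 260.0257] top [286.4415 242.429 ] spine end [288.3289 262.0945] wood rows 241 263 steel rows [225 226 227 228 229 263 264 265 266 267 268 269 270 271 272 273 274]
280 222.26 282 226.83 301 226.9 304 223.33 
pred end [284.6058 260.0155] top [286.4411 242.4184] spine end [288.3305 262.0833] wood rows 241 263 steel rows [225 226 227 228 229 263 264 265 266 267 268 269 270 271 272 273 274]
```

>>> jog_arm:
  steps: [0,0,-0.01,0,0,0,0,0,-0.015,0,0,0,0,0,-0.02,0,0,0,0,0,-0.03,0,0,0,0,0,-0.03,0,0,0,0,0,-0.03,0,0,0,0,0,0,0,0,0,0,0,0,0,0,0,0,0,0,0,0,0,0,0,0,0,0,0,0,0,0,0,0,0,0,0,0,0,0,0]

```text
clock: 20.58
tcp_pos: [0.4674, -0.1655, 0.3625]
orientation: [0.788, 0.61, -0.063, 0.049]
wrist_force: [-0.3, 0.6, -0.6]
finger_gap: 0.0425
finger_force: 0.0
```

```bash
python3 -c "
from m import *
import time
a=grab_frame('side').astype(int);bar()
for i in range(8): b=grab_frame('side').astype(int)
print(np.abs(a-b).max(), get_state()['wrist_force'],get_state()['tcp_pos'])
im=cv2.cvtColor(b.astype(np.uint8),cv2.COLOR_RGB2HSV).astype(int)[190:268,272:304]
for i in range(0,78,2):print(190+i,''.join('w' if (8<h<28 and s>60 and v>110) else ('#' if v>150 and s<50 else '.') for h,s,v in im[i]))
"
```

```text
280 226.83 282 226.83 301 226.9 304 228.63 
76 [0.5208 0.9086 0.8401] [ 0.4674 -0.1655  0.3626]
190 ############..............######
192 #################.............##
194 #############...................
196 ####www.........................
198 ####wwww........................
200 wwwwwwwww.......................
202 wwwwwwwww.......................
204 wwwwwwww........................
206 wwwwwwww........................
208 wwwwwwww.........########.......
210 wwwwwwww.........########.......
212 wwwwwww..........########.......
214 wwwwwww..........#######........
216 wwwwww...........#######........
218 wwww............########........
220 ................#######.........
222 ####............#######.........
224 #####...........#######.........
226 ################################
228 ..##############################
230 ..................####..........
232 ..................####..........
234 ..............##.#####..........
236 .............w########..........
238 .............ww########.........
240 ............www#######..........
242 ..........wwwww#######..........
244 .........wwwwww#######..........
246 .........wwwwww#######..........
248 .........wwwwww#######..........
250 .........wwwwww######...........
252 .........wwwwww.#####...........
254 #####....wwwwww.#####...........
256 ######...wwwwwww####............
258 #######..wwwwwww####............
260 ########.wwwwwww####............
262 ##########wwwwwwww..............
264 ###########.....................
266 ############....................
```

>>> jog_arm:
  steps: [0,0,0,0,0,0,0,0,0,0,0,0,0,0,0,0,0,0,0,0,0,0,0,0,0,0,0,0,0,0,0,0,0,0,0,0,0,0,0,0,0,0,0,0,0,0,0,0,0,0,0,0,0,0,0,0,0,0,0,0,0,0,0,0,0,0,0,0,0,0,0,0]

```text
clock: 22.58
tcp_pos: [0.4674, -0.1655, 0.3626]
orientation: [0.788, 0.61, -0.063, 0.049]
wrist_force: [-0.5, -0.4, 0.3]
finger_gap: 0.0429
finger_force: 0.0
```

>>> jog_arm:
  steps: [0,0,0,0,0,0,0,0,0,0,0,0,0,0,0,0,0,0,0,0,0,0,0,0,0,0,0,0,0,0,0,0,0,0,0,0,0,0,0,0,0,0,0,0,0,0,0,0,0,0,0,0,0,0,0,0,0,0,0,0,0,0,0,0,0,0,0,0,0,0,0,0]

```text
clock: 24.08
tcp_pos: [0.4674, -0.1655, 0.3626]
orientation: [0.788, 0.61, -0.063, 0.049]
wrist_force: [0.6, 0.0, 0.3]
finger_gap: 0.0424
finger_force: 0.0
```

```bash
python3 -c "
from m import *
fs=[grab_frame('side').astype(int) for i in range(10)]
d=np.max([np.abs(f-fs[0]).max(2) for f in fs[1:]],0)
print(d[205:270,265:350].max(), d.max(), np.argwhere(d>25)[:6])
o=cv2.resize(cv2.imread('pics/side0.png'),(512,384),interpolation=cv2.INTER_AREA)[:,:,::-1].astype(int)
e=(np.abs(o-fs[0]).max(2)>60).astype(np.uint8)
n,_,st,_=cv2.connectedComponentsWithStats(e);print([s.tolist() for s in st[1:] if s[4]>25])
print(get_state()['clock'])"
```

```text
6 36 [[ 37 186]]
[[0, 0, 265, 210, 11486], [235, 0, 6, 32, 82], [296, 7, 36, 49, 754], [240, 8, 27, 41, 799], [286, 12, 10, 13, 62], [154, 26, 5, 18, 27], [284, 45, 6, 12, 35], [263, 46, 21, 14, 230], [278, 54, 47, 60, 722], [250, 61, 29, 15, 137], [291, 63, 39, 15, 200], [131, 80, 21, 9, 90], [121, 83, 9, 8, 42], [294, 82, 28, 10, 158], [43, 94, 74, 82, 3732], [293, 98, 44, 42, 1097], [253, 104, 24, 46, 285], [258, 130, 28, 40, 331], [308, 153, 5, 17, 59], [7, 165, 21, 47, 586], [2, 167, 15, 40, 124], [102, 178, 15, 17, 43], [271, 206, 70, 58, 1224], [31, 214, 29, 10, 78], [16, 218, 14, 23, 67], [112, 219, 12, 13, 62], [325, 233, 21, 51, 221], [334, 256, 5, 16, 30]]
24.575
```

The saw is still. The changes since the first picture are confined to the robot, the saw and the hanger arm, so nothing loose on the bench has moved.

```bash
python3 -c "
from station import *
print(hand_in())"
```

```text
the job is handed in; nothing more can be done
None
```

Handed in at about 24.6 s: the hanger arm is at a hard stop, the saw hangs still on the hook after a tug of about 16 mm, and the loose things look untouched. The arm turned only about 70° from where I found it, not 90°. I took that as its stop because the push met sharp resistance with nothing visible in the way.

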